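# Screw the press ring down on a glued blank

## Task

Set the loose wooden press ring upright over the threaded stud of the glue press and screw it down clockwise (count on a turn, more or less) until it bears on the metal caul plate and its resistance clearly rises; leave it there hand-snug, so that it keeps pressing on the plate, and let go. Do not overtighten or force it, and leave the other things on the bench where they are.

Things in the scene. Friction and masses are not known exactly. Their poses are not given: they have to be found in the camera images.
- ring_mid (a point): Centre (half-way up) of the loose press ring: a wooden collar standing on the bench, 56 mm outside diameter, 36 mm bore, 40 mm high, about 90 g; z is its axis (up). Grip it across its outside at any yaw.
- ring: The same ring; origin at the centre of its underside. In the bore are two thread ridges, 180 degrees apart: 4 mm thick bars, each over 120 degrees, rising counterclockwise from 12 mm above the underside; 28 mm clear between them. The ring's +x and -x point at their low ends. Set on, it rests on the stud's thread, underside 81 to 91 mm above the bench.
- press: The fixed glue press: wooden base 160 x 160 x 24 mm, on it a round ply blank (100 mm diameter, about 54 mm high in all), a rubber cushion, the metal caul plate and, standing up through the middle, a wooden stud. Origin: centre of the base's underside, on the bench, below the stud's axis; z up.
- stud_top (a point): Centre of the stud's flat tip, on its axis, 124 mm above the bench; z up, x as the press. The tip is tapered, the plain nose 25.6 mm in diameter.
- thread_start (a point): On the stud's axis, 99 mm above the bench: where its two-start thread begins, at the press's +x and -x sides. Right-hand, lead 20 mm: clockwise from above lowers the ring 3.2 mm per rad. 34 mm over the crests. Set on with its x (or -x) 0.1 to 0.6 rad counterclockwise of the press's x, the ring rests lowest, 81 to 83 mm above the bench.
- caul: Round aluminium caul plate, 68 mm diameter, 10 mm thick; origin at its underside. Its top face is 68 to 72 mm above the bench, as the blank varies; gives 1 mm per 15 N. From rest the ring meets it in 0.5 to 1.2 turns; thread play lets it turn on, up to a rad, almost freely; then the thread draws it down and its turning moment rises, by 0.15 to 0.3 N m when hand-snug (10 to 30 N), and holds.
- tray: Bystander: orange plastic tray 170 x 110 x 55 mm, origin at the centre of its underside.
- tub: Bystander: white plastic tub 72 mm diameter, 85 mm high, origin at the centre of its underside.
- screwdriver: Bystander: a screwdriver lying on the bench along its x axis.
Things that resemble listed ones, but are neither listed nor needed, are in the scene too. There is more than one size of the ring; the job needs the larger.

How it is judged:
On the way, in this order (a step that is already met when the one before it is completed fails the run):
1. the ring sits upright on the stud, at the start of its thread (horizontal distance between ring and press below 0.006 m and z of ring in the frame of press between 0.077 and 0.099 m and angle between ring's own z axis and vertical below 0.15 rad), for 0.1 s.
2. the ring is screwed down onto the caul plate (horizontal distance between ring and press below 0.005 m and z of ring in the frame of caul below 0.0125 m), for 0.1 s.
At the end, for the whole second after the job is handed in: The ring is upright on the stud (axis within 5 mm), its underside on the caul plate, at rest, and with nobody holding it it presses on the caul with more than 5 N (its own weight is about 1 N) (all of step 2 and angle between ring's own z axis and vertical below 0.1 rad and contact force between ring and caul above 5 N and linear speed of ring below 0.02 m/s); the robot touches nothing.
It fails at once if the ring is overtightened or rammed: it presses on the caul with more than 45 N (contact force between ring and caul above 45 N).
It fails at once if the ring is forced onto the press: more than 120 N between ring and stud (contact force between ring and press above 120 N).
It fails at once if a bystander is pushed more than 30 mm (distance of any of tray, tub, screwdriver from where it was at the start of the episode above 0.03 m).
It also fails if it takes over 72 s, if anything falls off the work surface, if the arm or the gripper's body presses on something with over 40 N, if the wrist force passes 120 N, or if a joint passes its speed limit or range.

## Robot

A 6-joint arm with a two-finger parallel gripper is mounted at the origin on the work surface. World frame = base frame: x ahead of the robot, y to its left, z up, the work surface at z = 0. Lengths are in m, angles in rad, forces in N, time in s.
With the tool pointing down it reaches from about 0.35 to 0.85 m from the base axis. Payload 8.1 kg.
Tool frame: the origin (TCP) lies midway between the tips of the shut fingers; the grasp point (between the pads) lies 19 mm behind it (r.hold_point_z is the distance from the TCP to the grasp point, in m); z points along the fingers, y is the line along which they close (so a half turn about z gives the same grasp; the last joint's range is limited). The gripper opens to 85 mm and grips with 20 to 120 N. Pads are 22 mm wide; open, the fingers measure 114 mm over their backs; the gripper's body (76 mm by 85 mm) begins 54 mm behind the grasp point. The pads swing forward as they close: fully open they stand 13 mm farther back than shut.
Start: joints at [1.052, 0.13, 1.488, -0, 1.523, -0.085], TCP at [0.252, 0.544, 0.231] pointing down, gripper open.
Joint ranges: [-2.96, 2.96], [-0.89, 2.26], [0.02, 2.5], [-1.34, 4.48], [0, 2.73], [-2.66, 2.66]. Speed limits (rad/s): [2.39, 2.39, 2.79, 3.14, 3.14, 3.14].

## Interface

Orientations are given as a unit quaternion [x, y, z, w].
In Python, from station import r gives the robot as it stands.
- The arm moves only by the tool servo_tool, never from a script. Its arguments are lists of equal length, an entry for each row: "grip": the opening, from 0 (shut) to 1 (fully open); "slide": the shift along the world's x, y, z in cm, a list of three; "turn": the turn, a rotation vector about the world's x, y, z in rad, a list of three. In form: {"grip": [grip, ...], "slide": [[x, y, z], ...], "turn": [[ax, ay, az], ...]}. A call has 1 to 12 rows; each row is the pose to reach, as a shift and turn from the pose commanded when the call began; what a row does not reach only later rows make up. A row lasts 1/8 s, in which the tool goes at most 62.5 mm and 10.7 degrees, less where a joint would pass 70% of its speed; a pose out of reach is approached as far as the arm can. A call with a gripper value outside its range is refused whole. The fingers move at their own pace and stop on an object; "force" is the grip in N (left out, the last holds). Time passes only in rows, so rows that repeat a pose let the fingers close. It gives the time, the measured TCP pose, the force, the opening and the grip force at its end, in the units of the state.
- r.get_obs(): the state, without advancing time (a new reading comes with each control period).
- r.get_image(name): name is "scene" or "top" or "wrist"; returns a dict with "pixels" (420x560x3 uint8, blue, green, red), "camera_matrix" (3x3 intrinsics, pixels), "world_from_camera" (4x4, takes a point from camera to world coordinates). Camera axes: x right, y down, z forward; pixel columns grow to the right and rows downward; lengths in m; the calibration is good to about 2 mm. A picture is of the moment at which its call begins. There is no depth.
- r.hand_in(): hands the job in; it is judged then, once.
The state is a dict: "t": time; "q": joint angles; "qvel": joint speeds; "effort": joint torques, N m; "ee_pos": TCP position; "tool_rot": TCP orientation; "ft_force": force on the tool from outside, world axes, zero at the start; "moment": the same for the moment, N m; "grip_width": finger opening in m; "grasp_force": force on a finger pad.
Only numpy, scipy, OpenCV 4.12 (cv2) and the standard library are available. Lean on these libraries where they do the work, as an engineer would, in place of code of your own. Each camera call takes 0.05 s, during which the arm holds its last target. There are 200 camera calls.

## Working session

There is one attempt and no reset: what is moved stays moved. The work goes in short steps, Python scripts to look and compute and a tool call to move; the robot and the scene stay as the last step left them, time stands still between calls to the robot, and variables do not carry over. Pictures are saved under pics/ and viewed, at most 10 in all, crops included, and the job is handed in when it is done.

Besides the shell and the picture viewer there is one more tool, called after "Emit:" by a JSON object that holds its "name" and its "arguments". servo_tool: Moves the arm, as the interface text tells. Its arguments: {"type":"object","properties":{"grip":{"type":"array"},"slide":{"type":"array"},"turn":{"type":"array"},"force":{"type":"number"}},"required":["grip","slide","turn"]}

```bash
mkdir -p pics
cat > h.py <<'E'
import numpy as np, cv2
from station import r
def grab(n,f=None):
    d=r.get_image(n); im=np.array(d["pixels"]); 
    if f: cv2.imwrite('pics/'+f,im)
    np.savez('pics/'+n+'.npz',im=im,K=d["camera_matrix"],T=d["world_from_camera"]); return im,np.array(d["camera_matrix"]),np.array(d["world_from_camera"])
def load(n):
    d=np.load('pics/'+n+'.npz'); return d['im'],d['K'],d['T']
def ray(K,T,u,v,z):
    d=T[:3,:3]@np.linalg.solve(K,[u,v,1.]); o=T[:3,3]; return o+d*(z-o[2])/d[2]
def proj(K,T,p):
    c=np.linalg.inv(T)@np.r_[p,1]; q=K@c[:3]; return q[:2]/q[2]
E
python3 - <<'E'
from h import *
a,K,T=grab("scene"); b,K2,T2=grab("top")
cv2.imwrite('pics/a1.png',a);cv2.imwrite('pics/b1.png',b)
print(K,T,K2,T2); print(r.get_obs())
E
```

```text
[[416.26825378   0.         282.42010909]
 [  0.         416.26825378 212.57175326]
 [  0.           0.           1.        ]] [[-0.24938522  0.83204021 -0.49549582  1.0635066 ]
 [ 0.96836027  0.20937628 -0.13579379  0.15340768]
 [-0.00924083 -0.51368343 -0.85793003  0.94987976]
 [ 0.          0.          0.          1.        ]] [[461.87172114   0.         283.46801275]
 [  0.         461.87172114 212.50433639]
 [  0.           0.           1.        ]] [[ 0.01295311 -0.997437    0.07036794  0.47295104]
 [-0.99959206 -0.01112532  0.0263049  -0.00997424]
 [-0.02545462 -0.07067997 -0.99717421  1.55796575]
 [ 0.          0.          0.          1.        ]]
{'t': 0.1, 'q': array([ 1.05158320e+00,  1.31113580e-01,  1.48918195e+00,  1.13203702e-05,
        1.52298007e+00, -8.54010424e-02]), 'qvel': array([-2.40241173e-06, -2.57969245e-03, -2.52897994e-03, -1.81980545e-04,
       -1.31365708e-03,  1.16081036e-03]), 'effort': array([ 2.87413604e-04, -5.70961046e+01, -5.01934254e+01, -2.94376532e-04,
        8.27624666e-03, -2.08060368e-05]), 'ee_pos': array([0.25193046, 0.54400284, 0.23032628]), 'tool_rot': array([ 2.15209392e-01,  9.76567565e-01, -8.01633106e-04, -2.55924074e-04]), 'ft_force': array([0.19758469, 0.75360028, 0.07372903]), 'moment': array([-0.02852007,  0.00280559, -0.02349386]), 'grasp_force': 0.0, 'grip_width': 0.08521668908956949}
```

View pics/a1.png

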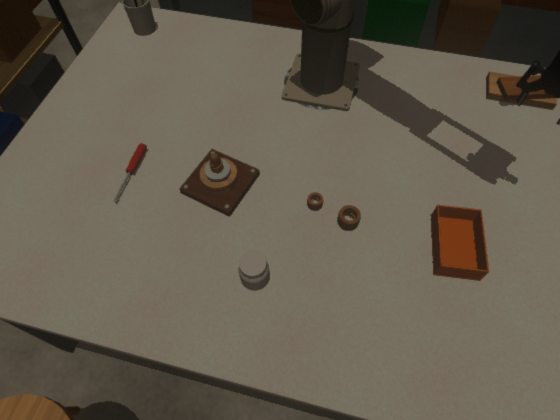

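View pics/b1.png

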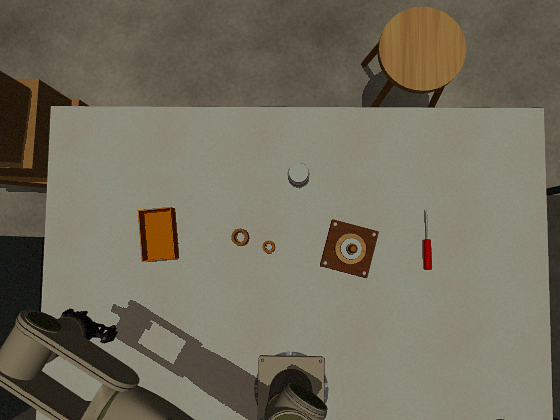

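The scene shows two rings. The large one is at top (240,237) and scene (349,216); the small one is at top (269,247) and scene (315,201). The press is at top (350,248) and scene (219,178). The larger ring fits the description, so I'll confirm it in a crop.

Run:
```python
from h import *
a,K,T=load("scene"); b,K2,T2=load("top")
A=cv2.resize(a[185:235,300:375],None,fx=5.3,fy=5.3,interpolation=cv2.INTER_CUBIC)
B=cv2.resize(b[222:262,225:285],None,fx=6.6,fy=6.6,interpolation=cv2.INTER_CUBIC)
C=cv2.resize(b[212:284,313:387],None,fx=4,fy=4); D=cv2.resize(a[145:215,180:260],None,fx=4,fy=4)
A=A[:265,:397];B=B[:264,:396]
out=np.zeros((560,800,3),np.uint8)
out[:A.shape[0],:A.shape[1]]=A; out[:B.shape[0],400:400+B.shape[1]]=B
out[270:270+D.shape[0],:D.shape[1]]=D; out[270:270+C.shape[0],400:400+C.shape[1]]=C
cv2.imwrite('pics/c.png',out)
hsv=cv2.cvtColor(b,cv2.COLOR_BGR2HSV)
m=((hsv[...,1]>90)).astype(np.uint8)
n,l,s,c=cv2.connectedComponentsWithStats(m)
for i in range(1,n):
    if 40<s[i,4]<6000:
        cs,_=cv2.findContours((l==i).astype(np.uint8),cv2.RETR_EXTERNAL,cv2.CHAIN_APPROX_NONE)
        (u,v),wh,ang=cv2.minAreaRect(cs[0]); (cu,cv_),rad=cv2.minEnclosingCircle(cs[0])
        print(s[i],(u,v),wh,ang,rad,ray(K2,T2,u,v,.03).round(4),ray(K2,T2,u,v,.024).round(4))
```

```text
[   0   71   89  117 5635] (39.896629333496094, 131.08538818359375) (90.82711791992188, 112.25397491455078) 5.440331935882568 63.0322380065918 [0.8495 0.8638 0.03  ] [0.851  0.8672 0.024 ]
[ 138  207   41   55 1963] (158.05880737304688, 233.76470947265625) (52.46039962768555, 37.888065338134766) 85.60128784179688 31.241472244262695 [0.5052 0.4471 0.03  ] [0.5053 0.4489 0.024 ]
[ 320  220   59   58 1950] (348.9779968261719, 248.28372192382812) (48.96451187133789, 48.404624938964844) 14.743562698364258 33.365501403808594 [ 0.4653 -0.1866  0.03  ] [ 0.4652 -0.1873  0.024 ]
[231 229  18  17 179] (239.5, 237.0) (16.0, 17.0) 90.0 8.84765338897705 [0.4978 0.175  0.03  ] [0.4979 0.1757 0.024 ]
[423 239   9  31 254] (427.0, 254.0) (30.0, 8.0) 90.0 15.403021812438965 [ 0.45  -0.441  0.03 ] [ 0.4499 -0.4427  0.024 ]
[262 241  13  12  89] (268.0, 246.5) (11.0, 12.0) 90.0 6.320896148681641 [0.4676 0.08   0.03  ] [0.4676 0.0803 0.024 ]
[346 244  12  10  92] (351.5000305175781, 248.50003051757812) (9.899494171142578, 9.899495124816895) 45.0 5.613325119018555 [ 0.4647 -0.1949  0.03  ] [ 0.4646 -0.19
[... 1778 characters left out ...]
594  0.4161  0.024 ]
[ 66 400  26  13  80] (78.98648071289062, 406.4189147949219) (11.014732360839844, 25.481842041015625) 80.53767395019531 12.747649192810059 [-0.0599  0.6884  0.03  ] [-0.0619  0.6911  0.024 ]
[264 408  11  11  43] (267.2500305175781, 412.75006103515625) (8.485280990600586, 10.60660171508789) 45.0 5.787571907043457 [-0.0665  0.0742  0.03  ] [-0.0686  0.0745  0.024 ]
[ 61 410  17  10  49] (69.8382339477539, 414.6029357910156) (15.777870178222656, 8.403430938720703) 30.963756561279297 8.24631118774414 [-0.0864  0.7173  0.03  ] [-0.0886  0.7202  0.024 ]
[274 414  31   6 127] (289.0, 416.5) (5.0, 30.0) 90.0 15.000100135803223 [-0.0767  0.004   0.03  ] [-0.0788  0.0041  0.024 ]
```

View pics/c.png

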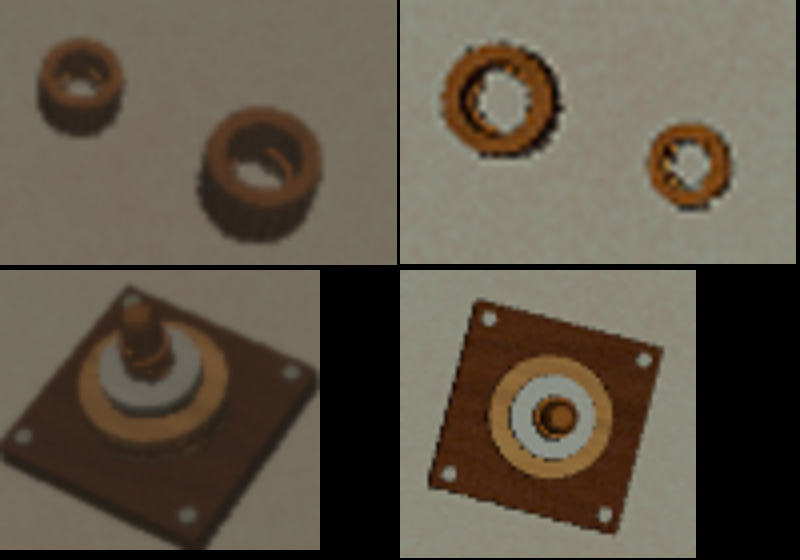

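The crop confirms it: the larger ring is the left one in top, around (240,237), visibly bigger than the one at (269,247). Now I'll move over the ring for a wrist look.

Emit:
{"name": "servo_tool", "arguments": {"grip": [1,1,1,1,1,1,1,1,1,1], "slide": [[5,-5,2],[10,-10,4],[13,-15,5],[16,-20,5],[19,-25,5],[22,-30,5],[24.5,-35,5],[24.5,-37,5],[24.5,-37,5],[24.5,-37,5]], "turn": [[0,0,0],[0,0,0],[0,0,0],[0,0,0],[0,0,0],[0,0,0],[0,0,0],[0,0,0],[0,0,0],[0,0,0]]}}

```text
t: 1.35
ee_pos: [0.4966, 0.1756, 0.2812]
tool_rot: [0.215, 0.977, 0.0, -0.0]
ft_force: [0.2, 1.0, -0.1]
grip_width: 0.0852
grasp_force: 0.0
```

Run:
```python
from h import *
a,K,T=grab("wrist","w1.png"); print(K,T); o=r.get_obs(); print(o['t'],o['q'],o['ee_pos'],o['tool_rot'],o['moment'],proj(K,T,[.498,.175,.04]))
```

```text
[[290.81179139   0.         277.83806974]
 [  0.         290.81179139 212.73696508]
 [  0.           0.           1.        ]] [[ 4.19489517e-01  8.66299647e-01  2.71207424e-01  4.26689091e-01]
 [ 9.07760147e-01 -4.00248599e-01 -1.25588913e-01  2.06640980e-01]
 [-2.47239737e-04  2.98874524e-01 -9.54292386e-01  4.24082944e-01]
 [ 0.00000000e+00  0.00000000e+00  0.00000000e+00  1.00000000e+00]]
1.4 [ 2.42564225e-01 -8.42506903e-02  1.61576122e+00  5.23520274e-04
  1.61015862e+00 -8.96045664e-01] [0.49661175 0.17582038 0.28127356] [ 2.14405291e-01  9.76744747e-01  2.17591136e-04 -1.50098180e-04] [0.00875196 0.00786168 0.02858852] [278.79792974 182.63558317]
```

View pics/w1.png

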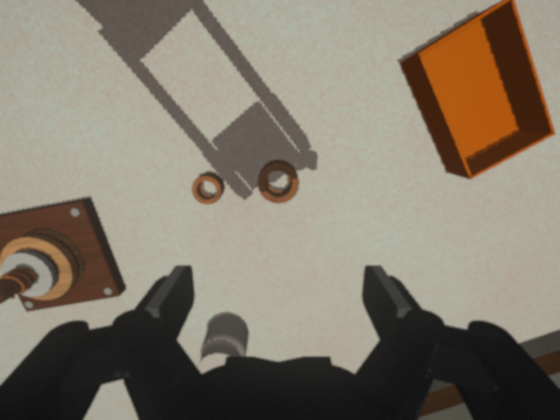

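The ring shows at (278,182), where predicted. The press is at left (25,275). I'll get closer for the ridge angle.

Emit:
{"name": "servo_tool", "arguments": {"grip": [1,1,1,1,1,1], "slide": [[0,0,-4],[0,0,-9],[0,0,-13],[0,0,-15],[0,0,-15],[0,0,-15]], "turn": [[0,0,0],[0,0,0],[0,0,0],[0,0,0],[0,0,0],[0,0,0]]}}

```text
t: 2.15
ee_pos: [0.4977, 0.1754, 0.1326]
tool_rot: [0.215, 0.977, 0.0, 0.001]
ft_force: [-1.2, -0.9, 0.5]
grip_width: 0.0853
grasp_force: 0.0
```

Run:
```python
from h import *
a,K,T=grab("wrist"); o=r.get_obs(); print(o['t'],o['ee_pos'])
c=np.array([.4978,.175])
# rectify top plane z=.04 and ridge plane z~.022, unlit boosted
def rect(z,half=.04,N=380):
    src=np.float32([proj(K,T,[c[0]+sx*half,c[1]+sy*half,z]) for sx,sy in [(1,1),(1,-1),(-1,-1),(-1,1)]])
    H=cv2.getPerspectiveTransform(src,np.float32([[0,0],[N,0],[N,N],[0,N]])); 
    return cv2.warpPerspective(a,H,(N,N),flags=cv2.INTER_CUBIC)
A=rect(.04);B=rect(.022); cv2.imwrite('pics/r2.png',np.clip(np.hstack([A,B]).astype(float)*1.8,0,255).astype(np.uint8))
h=cv2.cvtColor(A,cv2.COLOR_BGR2HSV); print(np.percentile(h[...,1],[5,50,95]))
m=(h[...,1]>100).astype(np.uint8); cs,_=cv2.findContours(m,cv2.RETR_EXTERNAL,cv2.CHAIN_APPROX_NONE); k=max(cs,key=cv2.contourArea); print(cv2.minEnclosingCircle(k),cv2.fitEllipse(k))
```

```text
2.2 [0.49802705 0.17531742 0.13297689]
[ 28.  42. 134.]
((187.64697265625, 200.52120971679688), 142.40318298339844) ((191.99740600585938, 198.5613250732422), (247.45240783691406, 279.7955017089844), 20.883913040161133)
```

View pics/r2.png

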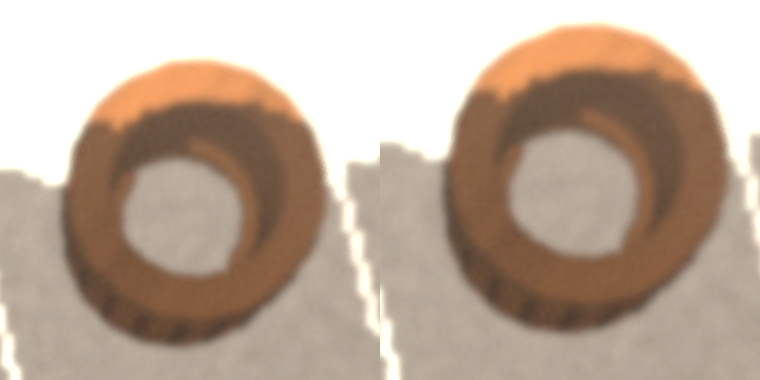

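The rectified view shows the ring. The right-hand ridge's high end is at (203,115) in the right panel and the other ridge's low end at (135,155), so the ring's x yaw is about 53° (mod 180°) and its centre about (0.4975, 0.174). Now I'll grasp it.

Emit:
{"name": "servo_tool", "arguments": {"grip": [1,1,1,1,1,0,0,0,0,0,0,0], "slide": [[0,-0.1,-4],[0,-0.1,-8],[0,-0.1,-11],[0,-0.1,-12.3],[0,-0.1,-12.3],[0,-0.1,-12.3],[0,-0.1,-12.3],[0,-0.1,-12.3],[0,-0.1,-12.3],[0,-0.1,-12.3],[0,-0.1,-12.3],[0,-0.1,-12.3]], "turn": [[0,0,0],[0,0,0],[0,0,0],[0,0,0],[0,0,0],[0,0,0],[0,0,0],[0,0,0],[0,0,0],[0,0,0],[0,0,0],[0,0,0]], "force": 35}}

```text
t: 3.7
ee_pos: [0.4987, 0.1738, 0.0105]
tool_rot: [0.215, 0.977, 0.001, 0.001]
ft_force: [-1.8, 0.1, 8.0]
grip_width: 0.0559
grasp_force: 36.2
```

Emit:
{"name": "servo_tool", "arguments": {"grip": [0,0,0,0,0,0,0,0,0,0,0], "slide": [[0,0,3],[0,0,7],[0,-1,12],[-1,-5,16],[-2,-10,20],[-3,-15,21],[-4,-20,21],[-4.6,-24,21],[-4.6,-25,21],[-4.6,-25,21],[-4.6,-25,21]], "turn": [[0,0,0],[0,0,0],[0,0,0],[0,0,0],[0,0,0],[0,0,0],[0,0,0],[0,0,0],[0,0,0],[0,0,0],[0,0,0]]}}

```text
t: 5.08
ee_pos: [0.4514, -0.0756, 0.2185]
tool_rot: [0.215, 0.977, 0.0, 0.0]
ft_force: [-0.3, 0.2, -1.4]
grip_width: 0.0556
grasp_force: 37.8
```

Run:
```python
from h import *
a,K,T=grab("wrist"); grab("scene"); o=r.get_obs(); print(o['t'],o['q'],o['ee_pos'],o['ft_force'])
u=proj(K,T,[.465,-.19,.1]); print(u,proj(K,T,[.465,-.19,.0]))
x,y=map(int,u); c=a[max(0,y-85):y+85,max(0,x-70):x+70]
big=cv2.resize(c,None,fx=3,fy=3,interpolation=cv2.INTER_CUBIC); print(c.shape,max(0,y-85),max(0,x-70))
sm=cv2.resize(a,(373,280)); out=np.zeros((max(big.shape[0],280),big.shape[1]+373,3),np.uint8); out[:big.shape[0],:big.shape[1]]=np.clip(big*1.6,0,255); out[:280,big.shape[1]:]=sm
cv2.imwrite('pics/w3.png',out)
```

```text
5.175 [-2.78021403e-01 -2.58639555e-01  1.88427102e+00  2.61938586e-04
  1.51611968e+00 -1.41662636e+00] [ 0.45134784 -0.0754769   0.21828535] [ 0.7071367  -0.30425396 -1.70622196]
[180.69676818 265.26199851] [204.73786416 229.69541827]
(170, 140, 3) 180 110
```

View pics/w3.png

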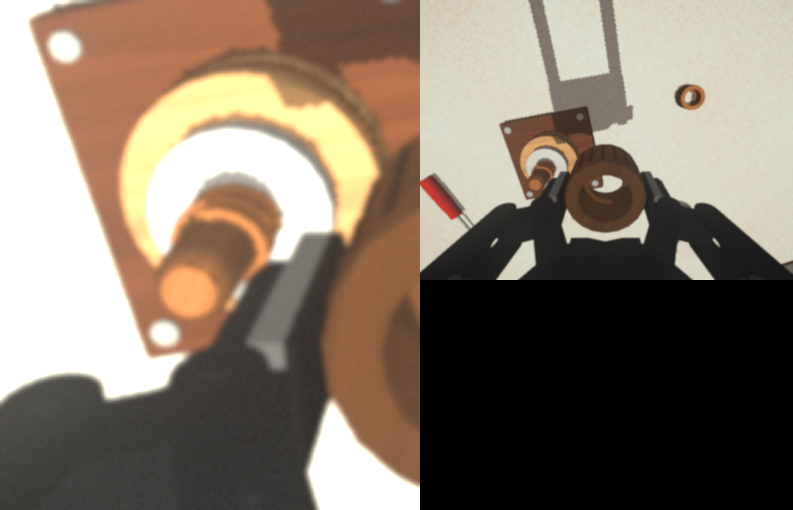

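Emit:
{"name": "servo_tool", "arguments": {"grip": [0,0,0,0,0], "slide": [[-2,1,-1],[-4,2,-3],[-5,2,-4],[-5,2,-4],[-5,2,-4]], "turn": [[0,0,0],[0,0,0],[0,0,0],[0,0,0],[0,0,0]]}}

```text
t: 5.8
ee_pos: [0.4021, -0.0568, 0.1792]
tool_rot: [0.215, 0.977, -0.0, 0.001]
ft_force: [0.1, -0.2, -0.6]
grip_width: 0.0562
grasp_force: 37.8
```

Run:
```python
from h import *
a,K,T=grab("wrist"); o=r.get_obs(); print(o['t'],o['q'],o['ee_pos'])
p=lambda x,y,z:proj(K,T,[x,y,z])
u=p(.465,-.19,.105); print(u,p(.465,-.19,.124))
x,y=map(int,u); y0,x0=max(0,y-60),max(0,x-60); c=a[y0:y+55,x0:x+65]
big=cv2.resize(c,None,fx=5,fy=5,interpolation=cv2.INTER_CUBIC); print(y0,x0)
big=np.clip(big.astype(float)*1.2,0,255).astype(np.uint8)
cv2.imwrite('pics/w4.png',big)
```

```text
5.85 [-2.66915058e-01 -3.96697898e-01  2.06368039e+00 -1.54192500e-05
  1.47301085e+00 -1.40378006e+00] [ 0.40213447 -0.05688575  0.1792742 ]
[175.19723725 340.27077474] [167.6263835  356.42739023]
280 115
```

View pics/w4.png

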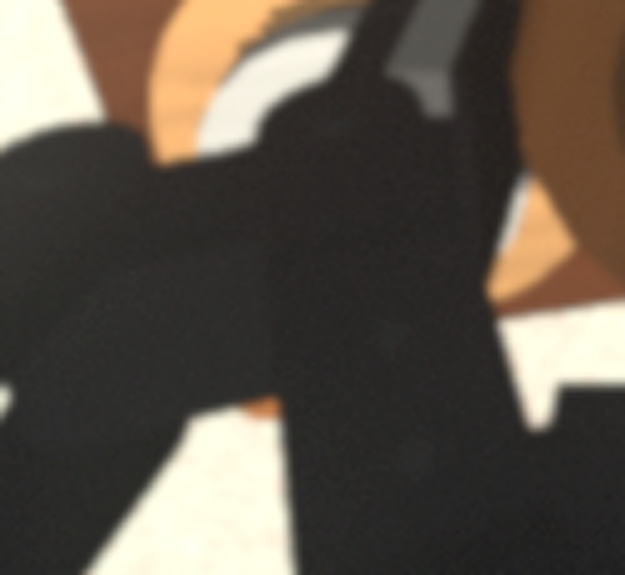

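The hand hides the stud here, because image-up points to −x. I'll move to the other side.

Emit:
{"name": "servo_tool", "arguments": {"grip": [0,0,0,0,0,0], "slide": [[4,0,2],[9,0,3],[14,-3,3],[16.5,-4.5,3],[16.5,-4.5,3],[16.5,-4.5,3]], "turn": [[0,0,0],[0,0,0],[0,0,0],[0,0,0],[0,0,0],[0,0,0]]}}

```text
t: 6.6
ee_pos: [0.566, -0.1014, 0.2082]
tool_rot: [0.215, 0.977, 0.0, -0.0]
ft_force: [-0.6, -0.4, -0.9]
grip_width: 0.0557
grasp_force: 37.8
```

Run:
```python
from h import *
a,K,T=grab("wrist"); o=r.get_obs(); print(o['t'],o['q'],o['ee_pos'])
p=lambda x,y,z:proj(K,T,[x,y,z])
u=p(.465,-.19,.105); print(u,p(.465,-.19,.124),p(.465,-.19,0))
x,y=map(int,u); y0,x0=max(0,y-55),max(0,x-50); c=a[y0:y+55,x0:x+70]
big=cv2.resize(c,None,fx=5,fy=5,interpolation=cv2.INTER_CUBIC); print(y0,x0)
cv2.imwrite('pics/w5.png',np.clip(big.astype(float)*1.3,0,255).astype(np.uint8))
```

```text
6.65 [-2.66359913e-01  7.42624092e-02  1.59004784e+00  1.56625187e-04
  1.47754791e+00 -1.40342517e+00] [ 0.56582052 -0.10124975  0.20837664]
[131.43326991 149.57527176] [119.53489326 151.83810141] [174.41684828 141.40066789]
94 81
```

View pics/w5.png

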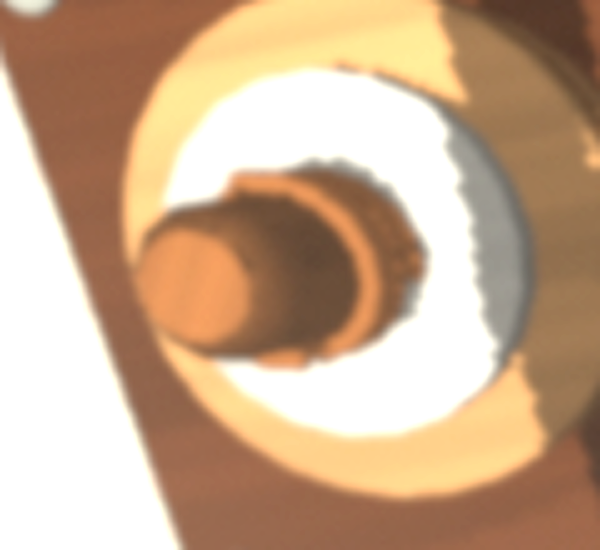

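The thread start is visible at crop (235,182) and its opposite near (265,358). The tip centre at crop (195,288) matches the predicted axis. Now computing the angles.

Run:
```python
from h import *
a,K,T=load("wrist")
R=lambda cx,cy,z:ray(K,T,81+(cx-2)/5,94+(cy-2)/5,z)
t=R(195,288,.124); print('tip',t)
for z in(.099,.103):
  for q in [(232,182),(242,182),(262,358),(300,352)]:
    d=R(*q,z)[:2]-[.465,-.19]; print(z,q,d*1000,np.degrees(np.arctan2(d[1],d[0])))
# hole centres / caul via top image: caul outer circle (low saturation bright inside press)
b,K2,T2=load("top"); 
h=cv2.cvtColor(b,cv2.COLOR_BGR2HSV)
c=b[225:272,325:378]; hh=h[225:272,325:378]
m=((hh[...,1]<70)&(hh[...,2]>120)).astype(np.uint8); n,l,s,ce=cv2.connectedComponentsWithStats(m)
i=max(range(1,n),key=lambda i:s[i,4] if 400<s[i,4]+300 and s[i,0]>5 and s[i,1]>5 and s[i,0]+s[i,2]<50 else 0); print(s[i])
k,_=cv2.findContours((l==i).astype(np.uint8),cv2.RETR_EXTERNAL,cv2.CHAIN_APPROX_NONE); e=cv2.fitEllipse(k[0]); print(e, 'caul',ray(K2,T2,e[0][0]+325,e[0][1]+225,.07))
m=(h[...,1]>90).astype(np.uint8); n,l,s,_=cv2.connectedComponentsWithStats(m)
i=l[230,330+3]; ks,_=cv2.findContours((l==l[232,340]).astype(np.uint8),cv2.RETR_EXTERNAL,cv2.CHAIN_APPROX_NONE); re=cv2.minAreaRect(ks[0]); print('base',re,ray(K2,T2,*re[0],.02))
bx=cv2.boxPoints(re); w=np.array([ray(K2,T2,*q,.024)[:2] for q in bx]); d=np.diff(w,axis=0); print(np.degrees(np.arctan2(d[:,1],d[:,0])))
```

```text
tip [ 0.46461694 -0.18968098  0.124     ]
0.099 (232, 182) [-15.83891676   2.64937678] 170.50404279368567
0.099 (242, 182) [-15.13706347   4.16366133] 164.6203393217718
0.099 (262, 358) [10.99387966 -9.07129136] -39.52678832593591
0.099 (300, 352) [12.88094046 -2.54308715] -11.168289223167758
0.103 (232, 182) [-15.09337619   4.50725581] 163.3730726065356
0.103 (242, 182) [-14.4026597    5.99751214] 157.39232557115068
0.103 (262, 358) [11.31364524 -7.02743218] -31.846342111207438
0.103 (300, 352) [13.17076271 -0.60281561] -2.6205546173914858
[ 16  13  21  21 228]
((25.828702926635742, 23.273513793945312), (19.75652313232422, 20.059242248535156), 126.83607482910156) caul [ 0.46557536 -0.18790441  0.07      ]
base ((348.9779968261719, 248.28372192382812), (48.96451187133789, 48.404624938964844), 14.743562698364258) [ 0.46521374 -0.18778037  0.02      ]
[ -14.34438216 -104.16185843  165.28411227]
```

```bash
cat > ringhand.py <<'E'
from h import *
from scipy.optimize import least_squares
def fit(a,K,T,c,z):
    half=.04;N=400
    src=np.float32([proj(K,T,[c[0]+sx*half,c[1]+sy*half,z]) for sx,sy in [(1,1),(1,-1),(-1,-1),(-1,1)]])
    A=cv2.warpPerspective(a,cv2.getPerspectiveTransform(src,np.float32([[0,0],[N,0],[N,N],[0,N]])),(N,N))
    h=cv2.cvtColor(A,cv2.COLOR_BGR2HSV); m=((h[...,1]>80)&(h[...,2]>45)&(h[...,0]<25)).astype(np.uint8)
    m=cv2.morphologyEx(m,cv2.MORPH_OPEN,np.ones((5,5),np.uint8))
    k,_=cv2.findContours(m,cv2.RETR_EXTERNAL,cv2.CHAIN_APPROX_NONE); k=max(k,key=cv2.contourArea)[:,0].astype(float)
    w=np.c_[half-k[:,1]*2*half/N, half-k[:,0]*2*half/N]  # x,y rel c
    dn=T[:2,1]/np.linalg.norm(T[:2,1]); lat=T[:2,0]/np.linalg.norm(T[:2,0])
    ang=np.degrees(np.arctan2(w@lat,w@dn)); s=(abs(ang)<65)
    f=least_squares(lambda p:np.hypot(*(w[s]-p[:2]).T)-.028,[0,0],loss='soft_l1',f_scale=.0005)
    f3=least_squares(lambda p:np.hypot(*(w[s]-p[:2]).T)-p[2],[0,0,.028],loss='soft_l1',f_scale=.0005)
    return f.x*1000,f3.x*1000,s.sum(),A
if __name__=='__main__':
    a,K,T=load("wrist"); e=r.get_obs()['ee_pos']
    for zt in (.0285,.0295,.0305):
        f,f3,n,A=fit(a,K,T,e,e[2]+zt); print(zt,f.round(2),f3.round(2),n)
    cv2.imwrite('pics/rh.png',A)
E
python3 ringhand.py
```

```text
0.0285 [-1.39 -0.71] [ 0.09 -1.43 26.6 ] 280
0.0295 [-2.26 -0.32] [-0.58 -1.12 26.41] 271
0.0305 [-3.11  0.06] [-1.24 -0.82 26.23] 263
```

View pics/rh.png

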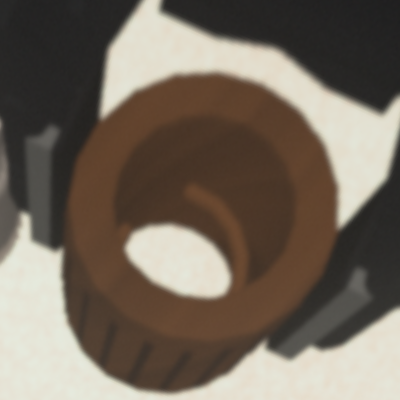

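The held ring's top face is centred near (201,207), about 1 mm behind the grip centre, as expected. Moving above the stud and turning −0.82 rad.

Emit:
{"name": "servo_tool", "arguments": {"grip": [0,0,0,0,0,0,0,0,0,0,0], "slide": [[-2,-2,0],[-4.5,-4.5,0],[-7,-6.5,0],[-9,-8,0],[-10.1,-8.9,0],[-10.1,-8.9,-2],[-10.1,-8.9,-4],[-10.1,-8.9,-5.5],[-10.1,-8.9,-6],[-10.1,-8.9,-6],[-10.1,-8.9,-6]], "turn": [[0,0,-0.15],[0,0,-0.32],[0,0,-0.49],[0,0,-0.66],[0,0,-0.82],[0,0,-0.82],[0,0,-0.82],[0,0,-0.82],[0,0,-0.82],[0,0,-0.82],[0,0,-0.82]]}}

```text
t: 8.02
ee_pos: [0.4657, -0.1907, 0.1492]
tool_rot: [0.587, 0.81, 0.0, 0.001]
ft_force: [0.3, -1.3, -1.1]
grip_width: 0.0557
grasp_force: 37.8
```

Run:
```python
from h import *
a,K,T=grab("wrist"); b,K2,T2=grab("scene"); o=r.get_obs(); print(o['t'],o['q'],o['ee_pos'],o['tool_rot'],o['ft_force'],o['moment'])
u=proj(K2,T2,o['ee_pos']); x,y=map(int,u)
big=cv2.resize(b[y-45:y+45,x-45:x+45],(400,400),interpolation=cv2.INTER_CUBIC)
u=proj(K,T,o['ee_pos']); x,y=map(int,u); print(u)
c=cv2.resize(a[y-100:y+100,x-100:x+100],(400,400))
cv2.imwrite('pics/d.png',np.clip(np.hstack([big*1.0,c]),0,255).astype(np.uint8))
```

```text
8.125 [-4.90781731e-01 -7.97127418e-02  1.85394497e+00  2.35051994e-05
  1.36606668e+00 -8.07789942e-01] [ 0.46566767 -0.19078768  0.14909209] [5.86634040e-01 8.09851891e-01 9.91778151e-05 6.39326870e-04] [-0.18094886 -0.41781794 -0.90895313] [-0.02344487  0.01092564 -0.02551422]
[279.18498436 266.65315629]
```

View pics/d.png

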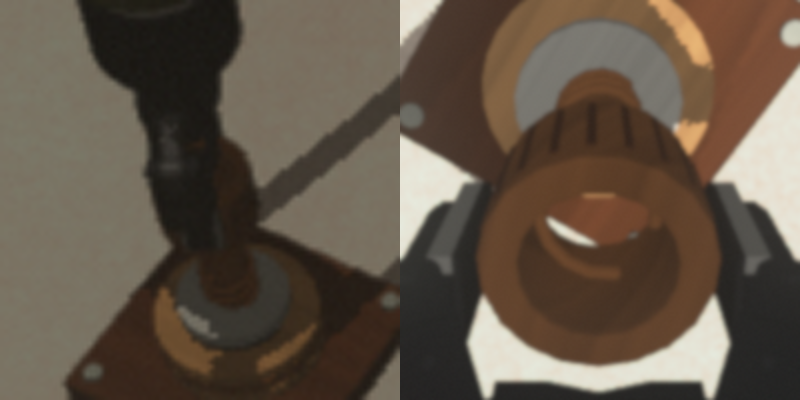

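The ring and stud line up laterally at columns 598 and 600 in the wrist view. Descending partway and checking force.

Emit:
{"name": "servo_tool", "arguments": {"grip": [0,0,0,0,0,0,0,0], "slide": [[0,0.1,-0.7],[0,0.1,-1.4],[0,0.1,-2],[0,0.1,-2.5],[0,0.1,-3],[0,0.1,-3.4],[0,0.1,-3.6],[0,0.1,-3.6]], "turn": [[0,0,0],[0,0,0],[0,0,0],[0,0,0],[0,0,0],[0,0,0],[0,0,0],[0,0,0]]}}

```text
t: 9.12
ee_pos: [0.4651, -0.1895, 0.1122]
tool_rot: [0.587, 0.81, -0.0, -0.0]
ft_force: [0.2, 0.3, -0.5]
grip_width: 0.0559
grasp_force: 37.8
```

Emit:
{"name": "servo_tool", "arguments": {"grip": [0,0,0,0,0,0,0,0], "slide": [[0,0,-0.3],[0,0,-0.6],[0,0,-0.9],[0,0,-1.1],[0,0,-1.3],[0,0,-1.5],[0,0,-1.6],[0,0,-1.6]], "turn": [[0,0,0],[0,0,0],[0,0,0],[0,0,0],[0,0,0],[0,0,0],[0,0,0],[0,0,0]]}}

```text
t: 10.12
ee_pos: [0.4651, -0.1895, 0.0962]
tool_rot: [0.587, 0.81, -0.0, -0.0]
ft_force: [0.8, 1.2, -1.4]
grip_width: 0.0557
grasp_force: 37.8
```

Emit:
{"name": "servo_tool", "arguments": {"grip": [0,0,0,0,0], "slide": [[0,0,-0.1],[0,0,-0.2],[0,0,-0.3],[0,0,-0.4],[0,0,-0.4]], "turn": [[0,0,0],[0,0,0],[0,0,0],[0,0,0],[0,0,0]]}}

```text
t: 10.75
ee_pos: [0.4652, -0.1896, 0.0925]
tool_rot: [0.587, 0.81, 0.0, 0.0]
ft_force: [-0.9, 1.8, 1.3]
grip_width: 0.0557
grasp_force: 38.0
```

Emit:
{"name": "servo_tool", "arguments": {"grip": [0,0,0,0,0,0,0], "slide": [[0,0,-0.05],[0,0,-0.1],[0,0,-0.15],[0,0,-0.2],[0,0,-0.25],[0,0,-0.25],[0,0,-0.25]], "turn": [[0,0,-0.16],[0,0,-0.32],[0,0,-0.48],[0,0,-0.64],[0,0,-0.8],[0,0,-0.8],[0,0,-0.8]]}}

```text
t: 11.62
ee_pos: [0.4654, -0.1896, 0.09]
tool_rot: [0.855, 0.519, 0.0, 0.0]
ft_force: [0.3, 2.0, 2.8]
grip_width: 0.0561
grasp_force: 38.1
```

```bash
cat > s.py <<'E'
from station import r
o=r.get_obs(); print(o['t'],o['q'][5],o['ee_pos'].round(4),o['ft_force'].round(2),o['moment'].round(3),o['effort'][5].round(3),o['grip_width'])
E
python3 s.py
```

```text
11.625 -0.00959123231224684 [ 0.4654 -0.1896  0.09  ] [0.33 1.96 2.83] [ 0.356  0.13  -0.026] 0.051 0.056108376627639595
```

Emit:
{"name": "servo_tool", "arguments": {"grip": [0,0,0,0,0,0,0,0,0], "slide": [[0,0.03,-0.05],[0,0.05,-0.1],[0,0.05,-0.15],[0,0.05,-0.2],[0,0.05,-0.25],[0,0.05,-0.31],[0,0.05,-0.37],[0,0.05,-0.38],[0,0.05,-0.38]], "turn": [[0,0,-0.16],[0,0,-0.32],[0,0,-0.48],[0,0,-0.64],[0,0,-0.8],[0,0,-0.96],[0,0,-1.12],[0,0,-1.2],[0,0,-1.2]]}}

```text
t: 12.75
ee_pos: [0.4654, -0.1894, 0.0862]
tool_rot: [0.999, -0.055, 0.0, 0.0]
ft_force: [-0.7, 0.4, 1.6]
grip_width: 0.0558
grasp_force: 38.0
```

```bash
python3 s.py
```

```text
12.75 1.1920568016113888 [ 0.4654 -0.1894  0.0862] [-0.67  0.4   1.56] [-0.092  0.033  0.008] 0.915 0.05580689014565487
```

Emit:
{"name": "servo_tool", "arguments": {"grip": [0,0,0,0,0,0,0,0,0,0], "slide": [[0,0,-0.05],[0,0,-0.1],[0,0,-0.15],[0,0,-0.2],[0,0,-0.25],[0,0,-0.3],[0,0,-0.35],[0,0,-0.4],[0,0,-0.4],[0,0,-0.4]], "turn": [[0,0,-0.16],[0,0,-0.32],[0,0,-0.48],[0,0,-0.64],[0,0,-0.8],[0,0,-0.96],[0,0,-1.12],[0,0,-1.28],[0,0,-1.28],[0,0,-1.28]]}}

```text
t: 14.0
ee_pos: [0.4652, -0.189, 0.082]
tool_rot: [0.769, -0.639, 0.0, -0.0]
ft_force: [-0.8, 0.5, 1.5]
grip_width: 0.0554
grasp_force: 38.0
```

```bash
python3 s.py
```

```text
14.0 2.469761887632452 [ 0.4652 -0.189   0.082 ] [-0.77  0.53  1.48] [-0.022  0.112  0.012] 0.021 0.05543791055824566
```

Emit:
{"name": "servo_tool", "arguments": {"grip": [1,1,1,1,1], "slide": [[0,0,0],[0,0,0],[0,0,0],[0,0,0],[0,0,0]], "turn": [[0,0,0],[0,0,0],[0,0,0],[0,0,0],[0,0,0]]}}

```text
t: 14.62
ee_pos: [0.4652, -0.1891, 0.082]
tool_rot: [0.767, -0.641, 0.0, -0.0]
ft_force: [-0.3, 0.7, 0.3]
grip_width: 0.0852
grasp_force: 0.0
```

Emit:
{"name": "servo_tool", "arguments": {"grip": [1,1,1,1,1,1,1,1,1,1,1,1], "slide": [[0,0,0],[0,0,0],[0,0,0],[0,0,0],[0,0,0],[0,0,0],[0,0,0],[0,0,0],[0,0,0],[0,0,0],[0,0,0],[0,0,0]], "turn": [[0,0,0.18],[0,0,0.36],[0,0,0.54],[0,0,0.72],[0,0,0.9],[0,0,1.08],[0,0,1.26],[0,0,1.44],[0,0,1.62],[0,0,1.8],[0,0,1.98],[0,0,2.16]]}}

```text
t: 16.12
ee_pos: [0.4652, -0.1891, 0.082]
tool_rot: [0.926, 0.377, 0.0, 0.0]
ft_force: [-1.0, -0.2, -0.4]
grip_width: 0.0855
grasp_force: 0.0
```

Emit:
{"name": "servo_tool", "arguments": {"grip": [1,1,1,1,1,1,1,1,1,1,1,1], "slide": [[0,0,0],[0,0,0],[0,0,0],[0,0,0],[0,0,0],[0,0,0],[0,0,0],[0,0,0],[0,0,0],[0,0,0],[0,0,0],[0,0,0]], "turn": [[0,0,0.18],[0,0,0.36],[0,0,0.54],[0,0,0.72],[0,0,0.9],[0,0,1.08],[0,0,1.26],[0,0,1.44],[0,0,1.62],[0,0,1.8],[0,0,1.98],[0,0,2.1]]}}

```text
t: 17.62
ee_pos: [0.4652, -0.1891, 0.082]
tool_rot: [0.134, 0.991, 0.0, 0.0]
ft_force: [-0.5, 0.6, -0.8]
grip_width: 0.0853
grasp_force: 0.0
```

```bash
python3 s.py
```

```text
17.625 -1.7901636598704969 [ 0.4652 -0.1891  0.082 ] [-0.5   0.61 -0.76] [-0.002  0.028 -0.029] 1.487 0.08526786514013535
```

Emit:
{"name": "servo_tool", "arguments": {"grip": [0,0,0,0,0,0], "slide": [[0,0,0],[0,0,0],[0,0,0],[0,0,0],[0,0,0],[0,0,0]], "turn": [[0,0,0],[0,0,0],[0,0,0],[0,0,0],[0,0,0],[0,0,0]]}}

```text
t: 18.38
ee_pos: [0.4654, -0.1892, 0.0823]
tool_rot: [0.137, 0.991, -0.0, 0.0]
ft_force: [-0.7, 0.1, 4.9]
grip_width: 0.0547
grasp_force: 37.0
```

Emit:
{"name": "servo_tool", "arguments": {"grip": [0,0,0,0], "slide": [[0,0,-0.05],[0,0,-0.09],[0,0,-0.13],[0,0,-0.13]], "turn": [[0,0,-0.14],[0,0,-0.28],[0,0,-0.4],[0,0,-0.4]]}}

```text
t: 18.88
ee_pos: [0.4654, -0.1892, 0.081]
tool_rot: [0.331, 0.944, -0.0, 0.0]
ft_force: [-1.1, -0.5, 5.2]
grip_width: 0.055
grasp_force: 37.2
```

```bash
python3 s.py
```

```text
18.875 -1.3850514854850462 [ 0.4654 -0.1892  0.081 ] [-1.07 -0.47  5.2 ] [-0.088  0.224 -0.103] 1.154 0.05496710618118899
```

Emit:
{"name": "servo_tool", "arguments": {"grip": [0,0,0,0], "slide": [[0,0,-0.05],[0,0,-0.09],[0,0,-0.13],[0,0,-0.13]], "turn": [[0,0,-0.14],[0,0,-0.28],[0,0,-0.4],[0,0,-0.4]]}}

```text
t: 19.38
ee_pos: [0.4658, -0.1893, 0.0802]
tool_rot: [0.511, 0.859, 0.0, 0.001]
ft_force: [-0.6, 0.3, 7.4]
grip_width: 0.0547
grasp_force: 37.4
```

```bash
python3 s.py
```

```text
19.375 -0.9853447540828127 [ 0.4658 -0.1893  0.0802] [-0.61  0.31  7.38] [-0.066  0.048 -0.099] 0.931 0.05471447404511022
```

Emit:
{"name": "servo_tool", "arguments": {"grip": [0,0,0,0], "slide": [[0,0,-0.04],[0,0,-0.07],[0,0,-0.1],[0,0,-0.1]], "turn": [[0,0,-0.12],[0,0,-0.24],[0,0,-0.3],[0,0,-0.3]]}}

```text
t: 19.88
ee_pos: [0.4659, -0.1894, 0.0798]
tool_rot: [0.634, 0.774, 0.0, 0.001]
ft_force: [-3.3, 1.3, 13.0]
grip_width: 0.0546
grasp_force: 37.8
```

```bash
python3 s.py
```

```text
19.875 -0.6863337704178252 [ 0.4659 -0.1894  0.0798] [-3.29  1.28 13.03] [ 0.018  0.49  -0.091] 0.459 0.05457134700748778
```

The ring met the plate, with fz rising to 13 N. From here I hold z, slightly eased, and turn in small steps while watching the moment.

Emit:
{"name": "servo_tool", "arguments": {"grip": [0,0,0,0], "slide": [[-0.02,0,0.04],[-0.02,0,0.04],[-0.02,0,0.04],[-0.02,0,0.04]], "turn": [[0,0,-0.1],[0,0,-0.2],[0,0,-0.3],[0,0,-0.3]]}}

```text
t: 20.38
ee_pos: [0.4658, -0.1894, 0.0799]
tool_rot: [0.742, 0.67, 0.0, 0.001]
ft_force: [-1.2, -0.8, 9.8]
grip_width: 0.0547
grasp_force: 37.7
```

```bash
python3 s.py
```

```text
20.375 -0.3858446688654559 [ 0.4658 -0.1894  0.0799] [-1.25 -0.78  9.83] [-0.041  0.274 -0.151] 0.688 0.05470953560378893
```

Emit:
{"name": "servo_tool", "arguments": {"grip": [0,0,0,0], "slide": [[0,0,0],[0,0,0],[0,0,0],[0,0,0]], "turn": [[0,0,-0.1],[0,0,-0.2],[0,0,-0.2],[0,0,-0.2]]}}

```text
t: 20.88
ee_pos: [0.4653, -0.1892, 0.0794]
tool_rot: [0.805, 0.593, 0.0, 0.0]
ft_force: [-0.9, 0.3, 8.8]
grip_width: 0.0552
grasp_force: 37.7
```

```bash
python3 s.py
```

```text
20.875 -0.18719606043069334 [ 0.4653 -0.1892  0.0794] [-0.87  0.33  8.82] [-0.054  0.385 -0.268] -0.178 0.05517968269748084
```

Emit:
{"name": "servo_tool", "arguments": {"grip": [0,0,0], "slide": [[0,0,0],[0,0,0],[0,0,0]], "turn": [[0,0,-0.1],[0,0,-0.1],[0,0,-0.1]]}}

```text
t: 21.25
ee_pos: [0.4651, -0.189, 0.0792]
tool_rot: [0.834, 0.552, 0.0, 0.0]
ft_force: [-2.2, 1.1, 6.6]
grip_width: 0.0551
grasp_force: 37.5
```

```bash
python3 s.py
```

```text
21.25 -0.08722821620745112 [ 0.4651 -0.189   0.0792] [-2.19  1.12  6.6 ] [ 0.016  0.358 -0.133] -0.126 0.05514584962863174
```

Emit:
{"name": "servo_tool", "arguments": {"grip": [0,0,0], "slide": [[0,0,0],[0,0,0],[0,0,0]], "turn": [[0,0,-0.1],[0,0,-0.1],[0,0,-0.1]]}}

```text
t: 21.62
ee_pos: [0.465, -0.1889, 0.0789]
tool_rot: [0.86, 0.51, 0.0, -0.0]
ft_force: [-1.0, 0.7, 4.6]
grip_width: 0.0551
grasp_force: 37.8
```

```bash
python3 s.py
```

```text
21.625 0.0115257051523001 [ 0.465  -0.1889  0.0789] [-1.04  0.71  4.58] [ 0.068  0.327 -0.126] -0.126 0.05509237146745957
```

The descent now follows the thread lead (0.32 mm per 0.1 rad), which suggests the thread is drawing down. To check, I'll lift slightly: a ring held by the thread will not rise.

Emit:
{"name": "servo_tool", "arguments": {"grip": [0,0,0,0], "slide": [[0,0,0.05],[0,0,0.1],[0,0,0.1],[0,0,0.1]], "turn": [[0,0,0],[0,0,0],[0,0,0],[0,0,0]]}}

```text
t: 22.12
ee_pos: [0.4649, -0.1889, 0.0791]
tool_rot: [0.861, 0.509, 0.0, -0.0]
ft_force: [5.0, -0.3, -7.1]
grip_width: 0.0547
grasp_force: 38.4
```

```bash
python3 s.py
```

```text
22.125 0.013984509635433637 [ 0.4649 -0.1889  0.0791] [ 5.04 -0.33 -7.07] [-0.312 -0.878 -0.017] -0.034 0.05469550211116867
```

The thread holds it: +1 mm commanded gave only 0.2 mm of travel with −12 N. I'll neutralise fz and read the moment over a small turn.

Emit:
{"name": "servo_tool", "arguments": {"grip": [0,0,0], "slide": [[0,0,-0.06],[0,0,-0.06],[0,0,-0.06]], "turn": [[0,0,0],[0,0,0],[0,0,0]]}}

```text
t: 22.5
ee_pos: [0.4649, -0.1889, 0.079]
tool_rot: [0.861, 0.509, 0.0, -0.0]
ft_force: [3.6, 0.6, -4.5]
grip_width: 0.0548
grasp_force: 38.7
```

```bash
python3 s.py
```

```text
22.5 0.014453046144495694 [ 0.4649 -0.1889  0.079 ] [ 3.56  0.55 -4.47] [-0.029 -0.538  0.005] -0.008 0.05476355559392049
```

Emit:
{"name": "servo_tool", "arguments": {"grip": [0,0], "slide": [[0,0,-0.01],[0,0,-0.02]], "turn": [[0,0,-0.05],[0,0,-0.08]]}}

```text
t: 22.75
ee_pos: [0.4648, -0.1888, 0.0788]
tool_rot: [0.881, 0.474, -0.0, -0.0]
ft_force: [3.0, 1.1, -3.8]
grip_width: 0.0546
grasp_force: 37.5
```

```bash
python3 s.py
```

```text
22.75 0.0951702075684048 [ 0.4648 -0.1888  0.0788] [ 2.96  1.08 -3.8 ] [ 0.077 -0.38   0.743] 0.438 0.054590545798959875
```

Emit:
{"name": "servo_tool", "arguments": {"grip": [0,0], "slide": [[0,0,0],[0,0,0]], "turn": [[0,0,0],[0,0,0]]}}

```text
t: 23.0
ee_pos: [0.4648, -0.1888, 0.0788]
tool_rot: [0.88, 0.474, -0.0, -0.0]
ft_force: [1.9, 1.8, -2.8]
grip_width: 0.0549
grasp_force: 38.2
```

```bash
python3 s.py
```

```text
23.0 0.09398364598914666 [ 0.4648 -0.1888  0.0788] [ 1.91  1.79 -2.8 ] [ 0.268 -0.352  0.352] 0.435 0.05488438731954022
```

The resistance has clearly risen, with a steady moment of about 0.35 N m against roughly zero before. Hand-snug, so I'm releasing and retreating.

Emit:
{"name": "servo_tool", "arguments": {"grip": [1,1,1,1,1], "slide": [[0,0,0],[0,0,0],[0,0,0],[0,0,0],[0,0,0]], "turn": [[0,0,0],[0,0,0],[0,0,0],[0,0,0],[0,0,0]]}}

```text
t: 23.62
ee_pos: [0.465, -0.1891, 0.0791]
tool_rot: [0.881, 0.474, 0.0, 0.0]
ft_force: [0.1, 0.8, -1.0]
grip_width: 0.086
grasp_force: 0.0
```

Emit:
{"name": "servo_tool", "arguments": {"grip": [1,1,1,1,1,1,1,1], "slide": [[0,0,1],[0,0,3],[0,0,6],[0,0,10],[0,0,13],[0,0,15],[0,0,15],[0,0,15]], "turn": [[0,0,0],[0,0,0],[0,0,0],[0,0,0],[0,0,0],[0,0,0],[0,0,0],[0,0,0]]}}

```text
t: 24.62
ee_pos: [0.4644, -0.1888, 0.2276]
tool_rot: [0.88, 0.474, -0.001, -0.001]
ft_force: [-0.4, 0.0, 0.3]
grip_width: 0.0853
grasp_force: 0.0
```

Run:
```python
from h import *
a,K,T=grab("wrist"); o=r.get_obs(); print(o['t'],o['ee_pos'],o['ft_force'],o['grip_width'])
# ring top face expected at z~.108: outline fit and mask presence over stud
from ringhand import fit
for z in (.106,.108,.110): f,f3,n,A=fit(a,K,T,np.array([.465,-.189]),z); print(z,f.round(2),f3.round(2),n)
```

```text
24.675 [ 0.46419715 -0.18866944  0.22722324] [-0.37488589 -0.39915613  0.15088617] 0.08536749427827181
0.106 [-22.92 -50.19] [-4.82 -6.36 36.3 ] 520
0.108 [-23.46 -50.25] [-4.05 -5.28 36.98] 518
0.11 [-23.91 -49.76] [-3.1  -4.04 37.84] 510
```

```bash
python3 -c "
from station import r
print(r.hand_in())"
```

```text
the job is handed in; nothing more can be done
None
```

I screwed the larger press ring down onto the caul plate until the turning moment settled at about 0.35 N m, against roughly zero before and slightly over the 0.15–0.3 N m hand-snug rise. I then let go, backed off and handed the job in; no verdict came back, and my last camera check was inconclusive, so the final press force is inferred from the arm's force readings.

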